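# Put the packing tools back into their cut-out foam trays

## Task

Put the packing table back in order: set the red stapler, the black marker, the rubber stamp and the glue stick each home in the foam tray whose yellow pocket is cut to its shape, so that each rests flat on the floor of its pocket (the stamp and the glue stick upright). The green pen and the small dark blue box have no tray: leave them lying where they are.

Things in the scene. Friction and masses are not known exactly. Their poses are not given: they have to be found in the camera images.
- stapler: Desk stapler, red top and black base, lying on its base: 36 mm wide (x), 150 mm long (y), 54 mm high, 0.24 kg; the top part does not move. Origin: centre of its underside; y along its length, z up. Plain to grip across its width (x), halfway along, on the red top between 30 and 52 mm above its underside, where it is 32 mm wide.
- marker: Thick black marker pen lying on the table: 18 mm wide (x), 132 mm long (y), about 20 mm high, about 0.03 kg; it does not roll. Origin: under its middle, on the table; y along the barrel, z up. Grip across the barrel (17 mm) near its middle.
- stamp: Rubber stamp standing on its black foot: foot 70 mm (x) by 36 mm (y), 12 mm high; a brown turned wooden handle rises from the middle of the foot to 74 mm: a neck 20 mm across from 12 to 42 mm, a round knob 28 mm across from 42 to 74 mm. 0.07 kg. Origin: centre of its underside; z up. Grip the handle.
- glue_stick: Glue stick standing upright, white round body with a red cap: 25 mm across (cap 27 mm, from 70 mm up), 98 mm high, 0.03 kg. Origin: centre of its underside; z up.
- stapler_tray: Fixed grey tray, 186 x 96 x 15 mm, filled with black foam 14 mm high; in its middle a pocket 166 (x) by 52 mm (y) for the stapler, 8 mm wider than it all round, with finger recesses across its middle, 44 (x) by 78 mm (y) in all. Stapler's y goes along tray x, either way. Yellow pocket floor 4 mm above the table. Origin: centre of its underside, below the pocket; x along the tray's long side, z up.
- marker_tray: Fixed grey tray, 186 x 96 x 15 mm, filled with black foam 14 mm high; in its middle a pocket 148 (x) by 34 mm (y) for the marker, 8 mm wider than it all round, with finger recesses across its middle, 44 (x) by 78 mm (y) in all. Marker's y goes along tray x, either way. Yellow pocket floor 4 mm above the table. Origin: centre of its underside, below the pocket; x along the tray's long side, z up.
- stamp_tray: Fixed grey tray, 186 x 96 x 15 mm, filled with black foam 14 mm high; in its middle a pocket 86 (x) by 52 mm (y) for the stamp, 8 mm wider than its foot all round. Stamp's x goes along tray x, either way. Yellow pocket floor 4 mm above the table. Origin: centre of its underside, below the pocket; x along the tray's long side, z up.
- glue_tray: Fixed grey tray, 186 x 96 x 15 mm, filled with black foam 14 mm high; in its middle a pocket hole, round, 43 mm across, in which the glue stick stands upright. Yellow pocket floor 4 mm above the table. Origin: centre of its underside, below the pocket; x along the tray's long side, z up.
- green_pen: Green pen lying on the table, 11 x 140 x 13 mm (y along the barrel), origin under its middle. It has no tray and stays where it lies.
- clip_box: Small dark blue box of clips, 40 x 50 x 18 mm, origin at the centre of its underside. It has no tray and stays where it lies.
Things that resemble listed ones, but are neither listed nor needed, are in the scene too. Several things look just like the glue_stick: the one meant starts nearest to the robot's base.

How it is judged:
By the outcome, as a careful person would: the job done as asked, in the order asked, and still so for the second after the job is handed in, with the robot touching nothing.
It also fails if it takes over 99 s, if anything falls off the work surface, if the arm or the gripper's body presses on something with over 40 N, if the wrist force passes 120 N, or if a joint passes its speed limit or range.

## Robot

A 7-joint arm with a two-finger parallel gripper is mounted at the origin on the work surface; the furniture and walls round the work are solid. World frame = base frame: x ahead of the robot, y to its left, z up, the work surface at z = 0. Lengths are in m, angles in rad, forces in N, time in s.
With the tool pointing down it reaches from about 0.4 to 0.85 m from the base axis. Payload 10.4 kg.
Tool frame: the origin (TCP) lies between the finger pads; the fingertips stand 25 mm ahead of it and the grasp point (between the pads) lies 6 mm ahead of it; z points along the fingers, y is the line along which they close (so a half turn about z gives the same grasp; the last joint's range is limited). The gripper opens to 87 mm and grips with 3 to 60 N. Pads are 19 mm wide; open, the fingers measure 117 mm over their backs; the gripper's body (75 mm by 190 mm) begins 51 mm behind the grasp point.
Start: joints at [-1.2, 0.332, -0.065, 1.46, 0.022, 1.35, -0.088], TCP at [0.24, 0.577, 0.248] pointing down, gripper open.
Joint ranges: [-2.6, 2.6], [-0.5, 2.12], [-1.47, 1.34], [0.16, 2.42], [-1.27, 4.41], [0.06, 2.06], [-2.6, 2.6]. Speed limits (rad/s): [2.22, 2.22, 2.79, 2.79, 3.14, 3.14, 3.14].

## Interface

Orientations are given as a unit quaternion [w, x, y, z].
In Python, from workcell import manip gives the robot as it stands.
- The arm moves only by the tool step_arm, never from a script. Its argument "plan" is a list of rows, each a list of 7 numbers: the shift along the world's x, y, z in mm, then the turn, a rotation vector about the world's x, y, z in rad, then the finger opening in mm, from 0 to 87. In form: [[x, y, z, wx, wy, wz, hand], ...]. A call has 1 to 12 rows; each row shifts and turns the commanded pose from where the row before left it; what a row does not reach is not made up. A row lasts 1/8 s, in which the tool goes at most 62.5 mm and 10.7 degrees, less where a joint would pass 70% of its speed; a pose out of reach is approached as far as the arm can. A call with a gripper value outside its range is refused whole. The fingers move at their own pace and stop on an object; "force" is the grip in N (left out, the last holds). Time passes only in rows, so rows that do not move let the fingers close. It gives the time, the measured TCP pose, the force, the opening and the grip force at its end, in the units of the state.
- manip.observe(): the state, without advancing time (a new reading comes with each control period).
- manip.camera(name): name is "scene" or "side" or "wrist"; returns a dict with "pixels" (480x640x3 uint8, red, green, blue), "fx", "fy", "cx", "cy" (pixels), "R" (3x3) and "t" (3): a world point X has camera coordinates R X + t; the wrist camera has in their place "mount" (4x4, takes a point from camera to tool coordinates, whose origin is the TCP and whose axes are the flange's). Camera axes: x right, y down, z forward; pixel columns grow to the right and rows downward; lengths in m; the calibration is good to about 2 mm. The wrist camera is an equidistant fisheye: a pixel r from the principal point sees the ray r / f radians off the axis. A picture is of the moment at which its call begins: read the wrist's pose just before it. There is no depth.
- manip.finish_job(): hands the job in; it is judged then, once.
The state is a dict: "time": time; "q": joint angles; "joint_velocities": joint speeds; "effort": joint torques, N m; "position": TCP position; "tool_rot": TCP orientation; "wrist_force": force on the tool from outside, world axes, zero at the start; "ft_torque": the same for the moment, N m; "grip_width": opening from 0.0 (shut) to 1.0 (fully open); "grip_force": force on a finger pad.
Only numpy, scipy, OpenCV 4.12 (cv2) and the standard library are available. Lean on these libraries where they do the work, as an engineer would, in place of code of your own. Each camera call takes 0.05 s, during which the arm holds its last target. There are 200 camera calls.

## Working session

There is one attempt and no reset: what is moved stays moved. The work goes in short steps, Python scripts to look and compute and a tool call to move; the robot and the scene stay as the last step left them, time stands still between calls to the robot, and variables do not carry over. Pictures are saved under pics/ and viewed, at most 14 in all, crops included, and the job is handed in when it is done.

Besides the shell and the picture viewer there is one more tool, called after "Emit:" in YAML: its name, and indented under it one key for each argument. step_arm: Moves the arm, as the interface text tells. Its arguments: {"type":"object","properties":{"plan":{"type":"array","items":{"type":"array","items":{"type":"number"}}},"force":{"type":"number"}},"required":["plan"]}

```bash
mkdir -p pics
cat > h.py <<'E'
import numpy as np,cv2
from workcell import manip
def save(n,im): cv2.imwrite(f'pics/{n}.png',im[:,:,::-1])
def ray(c,u,v):
    d=np.array([(u-c['cx'])/c['fx'],(v-c['cy'])/c['fy'],1.]);R=np.array(c['R']);t=np.array(c['t'])
    return -R.T@t,R.T@d
def onz(c,u,v,z):
    o,d=ray(c,u,v);return o+d*(z-o[2])/d[2]
E
python3 - <<'E'
from h import *
import pickle
s=manip.observe();print({k:np.round(v,3) for k,v in s.items()})
D={}
for n in('scene','side','wrist'):
    D[n]=c=manip.camera(n);save(n+'0',c['pixels']);print(n,c['fx'],c['cx'],c['cy'],c.get('mount'), None if n=='wrist' else -np.array(c['R']).T@c['t'])
pickle.dump(D,open('d0.pkl','wb'))
E
```

```text
{'time': np.float64(0.0), 'q': array([-1.2  ,  0.333, -0.065,  1.461,  0.022,  1.35 , -0.089]), 'joint_velocities': array([-0.001, -0.002, -0.001,  0.   , -0.001,  0.001,  0.   ]), 'effort': array([ 0.0000e+00, -6.2325e+01,  2.5000e-02, -3.8989e+01, -6.1000e-02,
        4.0000e-02,  0.0000e+00]), 'position': array([0.24 , 0.577, 0.247]), 'tool_rot': array([-0.   ,  0.196,  0.981, -0.001]), 'wrist_force': array([ 0.06 ,  0.839, -0.27 ]), 'ft_torque': array([ 0.008, -0.06 ,  0.008]), 'grip_force': np.float64(0.0), 'grip_width': np.float64(1.001)}
scene 554.1862326420696 326.85732420073435 241.68541324478096 None [ 1.24228976 -0.54738139  0.88283736]
side 443.220460768738 317.1604969869504 241.04905853753945 None [0.34423616 0.70062166 0.55225972]
wrist 371.64829954431775 312.22466560458975 236.7419342055773 [[ 1.08898300e-03 -9.65998373e-01 -2.58545852e-01  6.97633517e-02]
 [ 9.99999399e-01  1.01855152e-03  4.06362107e-04  1.13096254e-03]
 [-1.29202864e-04 -2.58546139e-01  9.65998901e-01 -1.36753724e-01]
 [ 0.00000000e+00  0.00000000e+00  0.00000000e+00  1.00000000e+00]] None
```

View pics/scene0.png

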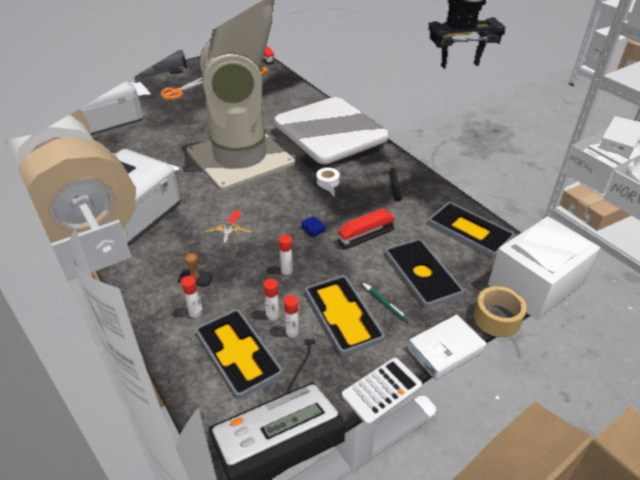

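View pics/side0.png

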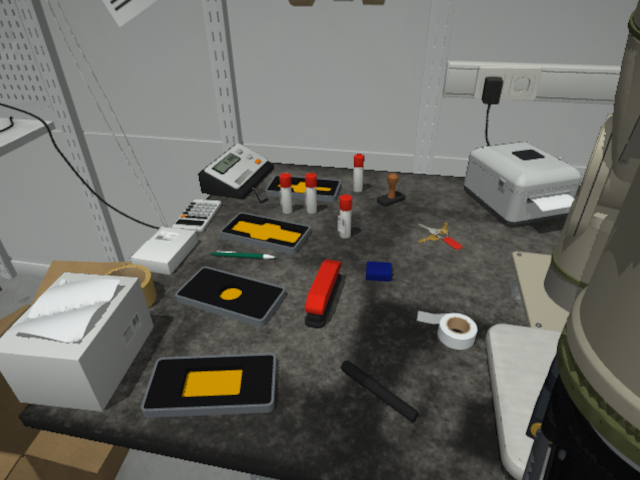

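View pics/wrist0.png

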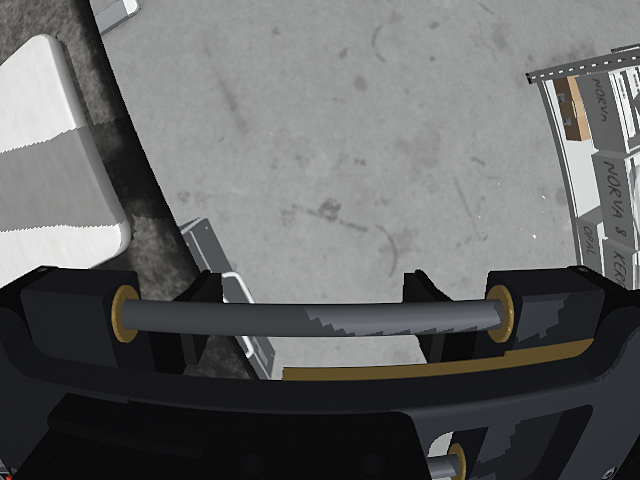

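The scene view shows the trays: (238,350) and (343,312) with recesses, (423,270) with a round hole, and (470,230) with a rectangle. It also shows the stapler (366,226), marker (395,184), stamp (193,268), box (313,226), pen (385,302), and four glue sticks at (190,297), (271,298), (286,255) and (291,315). The wrist camera only sees floor so far. Next I measure positions.

```bash
cat > m.py <<'E'
from h import *
import pickle
D=pickle.load(open('d0.pkl','rb'))
def blobs(m,amin):
    n,l,st,ce=cv2.connectedComponentsWithStats(m.astype(np.uint8))
    return [(l==i) for i in range(1,n) if st[i,4]>=amin]
def pts(c,m,z):
    v,u=np.nonzero(m);return np.array([onz(c,a,b,z)[:2] for a,b in zip(u,v)])
for n in('scene','side'):
    c=D[n];hsv=cv2.cvtColor(c['pixels'],cv2.COLOR_RGB2HSV);H,S,V=[hsv[...,i].astype(int) for i in range(3)]
    print(n)
    for name,m,z,am in(('yellow',(H>17)&(H<30)&(S>200)&(V>150),.009,60),('red',((H<6)|(H>174))&(S>170)&(V>90),.09,25),('blue',(H>110)&(H<130)&(S>150)&(V>50),.012,60),('green',(H>60)&(H<95)&(S>110),.006,30),('brown',(H>5)&(H<14)&(S>110)&(V>50)&(V<190),.058,40)):
        for b in blobs(m,am):
            P=pts(c,b,z)
            if np.abs(P).max()>1.3: continue
            (cx,cy),(w,h),a=cv2.minAreaRect((P*1000).astype(np.float32))
            v,u=np.nonzero(b);e,vec=np.linalg.eigh(np.cov(P.T));d=vec[:,1]
            print(name,'px',round(u.mean()),round(v.mean()),len(P),'xy',(P.mean(0)*1000).round(),'rect',round(cx),round(cy),round(w),round(h),round(a),'ang',round(np.degrees(np.arctan2(d[1],d[0]))))
c=D['scene']; g=[(190,297),(271,298),(286,255),(291,315)]
S=D['scene']['pixels'];save('crop1',cv2.resize(S[190:360,140:340],(800,680))[:600])
T=D['side']['pixels'];save('crop2',cv2.resize(T[140:420,170:490],(800,600)))
E
python3 m.py
```

```text
scene
yellow px 470 228 375 xy [597. 316.] rect 596 317 83 41 15 ang -165
yellow px 422 271 152 xy [643. 121.] rect 642 120 38 31 56 ang -147
yellow px 343 314 1572 xy [647. -97.] rect 644 -97 73 160 81 ang 170
yellow px 238 352 1361 xy [ 612. -321.] rect 609 -321 75 142 89 ang -180
red px 268 52 55 xy [-395.  322.] rect -398 325 24 74 61 ang 157
red px 366 223 769 xy [516.  55.] rect 515 53 134 49 86 ang 89
red px 234 216 72 xy [ 334. -178.] rect 334 -177 15 37 40 ang 131
red px 285 242 162 xy [ 471. -128.] rect 471 -129 24 48 59 ang 150
red px 188 284 211 xy [ 472. -348.] rect 471 -348 26 50 72 ang 165
red px 270 287 198 xy [ 568. -218.] rect 568 -219 24 46 60 ang 153
red px 290 304 191 xy [ 627. -208.] rect 626 -209 23 41 58 ang 152
blue px 313 226 297 xy [382.   0.] rect 382 1 60 48 4 ang 169
green px 385 302 141 xy [668.  -4.] rect 675 -2 108 10 5 ang -176
brown px 192 264 216 xy [ 390. -309.] rect 394 -309 25 79 78 ang 165
side
yellow px 299 187 104 xy [ 619. -317.] rect 623 -317 37 58 13 ang 100
yellow px 266 231 733 xy [641. -93.] rect 643 -94 62 157 82 ang 171
yellow px 231 294 164 xy [642. 123.] rect 642 123 32 30 74 ang -147
yellow px 213 383 1296 xy [593. 318.] rect 593 318 81 43 14 ang -166
red px 358 160 115 xy [ 468. -335.] rect 467 -337 23 74 8 ang 96
red px 285 180 140 xy [ 620. -195.] rect 622 -195 26 73 15 ang 108
red px 310 180 139 xy [ 562. -207.] rect 563 -205 24 73 12 ang 104
red px 345 202 173 xy [ 466. -116.] rect 465 -115 24 65 10 ang 99
red px 452 243 110 xy [250.  -2.] rect 250 -2 17 39 40 ang 130
red px 322 287 1075 xy [459. 163.] rect 459 159 137 33 87 ang 88
blue px 379 271 464 xy [378.   6.] rect 379 5 49 59 4 ang 89
green px 239 255 209 xy [671.  -0.] rect 677 0 110 17 4 ang -174
```

View pics/crop1.png

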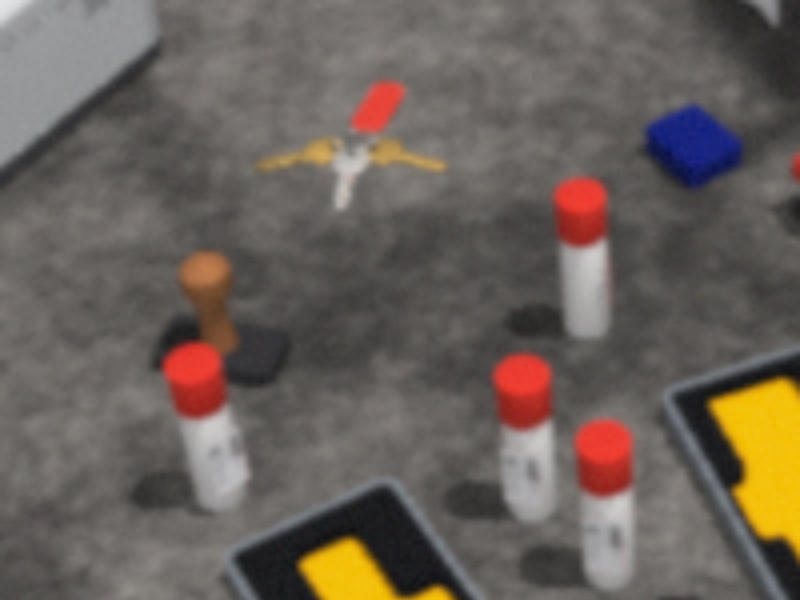

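Glue-stick candidates: (285,242) at xy≈(469,-122), r≈0.49; (188,284) r≈0.58; (270,287) r≈0.60; (290,304) r≈0.66. The one at (285,242) stands nearest the base, and the crop confirms it: it is the single stick close to the blue box. The tray at (343,314) has the 160 mm pocket, so it is the stapler's. The one at (238,352) has the 142 mm pocket, so it is the marker's.

I move above the stapler for a close look.

Emit:
step_arm:
  plan:
    - [19,-45,0,0,0,-0.1,87]
    - [19,-45,0,0,0,-0.1,87]
    - [19,-45,0,0,0,-0.1,87]
    - [19,-45,0,0,0,-0.1,87]
    - [19,-45,0,0,0,-0.1,87]
    - [19,-45,0,0,0,-0.1,87]
    - [19,-45,0,0,0,-0.1,87]
    - [19,-45,0,0,0,-0.1,87]
    - [19,-45,0,0,0,-0.1,87]
    - [19,-45,0,0,0,-0.1,87]
    - [19,-45,0,0,0,-0.1,87]
    - [19,-45,0,0,0,-0.1,87]

```text
time: 1.65
position: [0.4681, 0.0356, 0.2476]
tool_rot: [-0.0, 0.716, 0.698, 0.0]
wrist_force: [0.7, 0.5, -0.2]
grip_width: 1.0
grip_force: 0.0
```

```bash
cat >> h.py <<'E'
from scipy.spatial.transform import Rotation as Ro
def wrist():
    s=manip.observe();c=manip.camera('wrist');q=s['tool_rot'];W=np.eye(4)
    W[:3,:3]=Ro.from_quat([q[1],q[2],q[3],q[0]]).as_matrix();W[:3,3]=s['position'];c['T']=W@np.array(c['mount'])
    ty=W[:3,1];print('t',round(s['time'],2),'pos',(np.array(s['position'])*1000).round(1),'yang',round(np.degrees(np.arctan2(ty[1],ty[0])),1),'tilt',W[:3,2].round(3),'grip',round(s['grip_width']*87,1),round(s['grip_force'],1),'q7',round(s['q'][6],2))
    h=cv2.cvtColor(c['pixels'],cv2.COLOR_RGB2HSV);c['hsv']=[h[...,i].astype(int) for i in range(3)]
    return c
def wz(c,u,v,z):  # fisheye pixels -> xy (mm) on plane z (m)
    u,v=np.asarray(u,float),np.asarray(v,float);x=u-c['cx'];y=v-c['cy'];r=np.hypot(x,y)+1e-9;th=r/c['fx']
    d=np.stack([np.sin(th)*x/r,np.sin(th)*y/r,np.cos(th)],-1)@c['T'][:3,:3].T;o=c['T'][:3,3]
    return ((o+d*((z-o[2])/d[...,2])[...,None])*1000)[...,:2]
def masks(c):
    H,S,V=c['hsv']
    return dict(yellow=(H>17)&(H<30)&(S>200)&(V>120),red=((H<6)|(H>174))&(S>150)&(V>60),blue=(H>110)&(H<130)&(S>150)&(V>40),green=(H>60)&(H<95)&(S>110)&(V>40),brown=(H>4)&(H<15)&(S>90)&(V>40)&(V<200))
def rep(c,name,m,z,amin=150):
    n,l,st,ce=cv2.connectedComponentsWithStats(m.astype(np.uint8))
    for i in range(1,n):
        if st[i,4]<amin: continue
        ct=max(cv2.findContours((l==i).astype(np.uint8),0,1)[0],key=len)[:,0]
        P=wz(c,ct[:,0],ct[:,1],z).astype(np.float32);(x,y),(w,h),a=cv2.minAreaRect(P)
        if w<h: w,h,a=h,w,a+90
        print(name,'px',ce[i].round(),st[i,4],'bbox',st[i,:4],'xy',round(x,1),round(y,1),'size',round(w,1),round(h,1),'ang',round((a+90)%180-90,1))
E
cat > w.py <<'E'
import sys;from h import *
c=wrist()
if sys.argv[1]!='-': save(sys.argv[1],c['pixels'])
M=masks(c)
for a in sys.argv[2:]:
    n,z=a.split(':');rep(c,n,M[n],float(z)/1000)
E
python3 w.py w1 red:52 blue:18
```

```text
t 1.65 pos [468.1  35.6 247.6] yang -1.5 tilt [ 0.  0. -1.] grip 87.0 0.0 q7 -0.21
red px [313. 151.] 5244 bbox [294  77  39 150] xy 471.3 95.9 size 136.0 31.5 ang 86.7
blue px [230. 242.] 1840 bbox [204 221  52  43] xy 382.0 5.1 size 52.2 42.3 ang 4.4
```

View pics/w1.png

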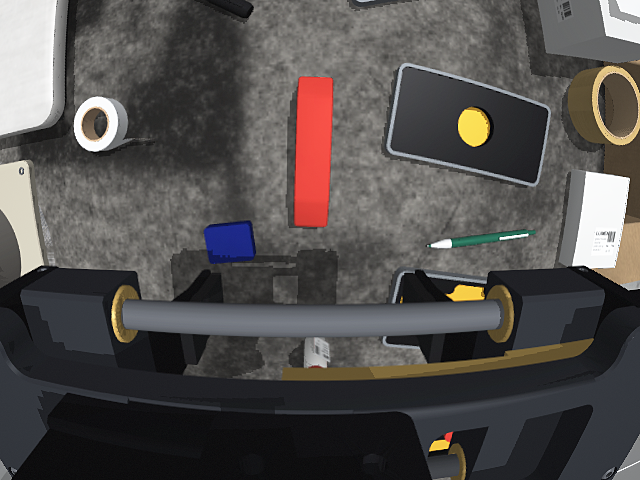

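The wrist view shows the stapler at (313,151), the glue tray at (475,127), the box at (230,242) and the pen at (482,240). The stapler is centred at (471,96) at 86.7°. I descend and grip it.

Emit:
step_arm:
  plan:
    - [1.5,30,0,0,0,-0.015,87]
    - [1.5,30,0,0,0,-0.015,87]
    - [0,0,-50,0,0,0,87]
    - [0,0,-50,0,0,0,87]
    - [0,0,-50,0,0,0,87]
    - [0,0,-35,0,0,0,87]
    - [0,0,-15,0,0,0,87]
    - [0,0,0,0,0,0,20]
    - [0,0,0,0,0,0,20]
    - [0,0,0,0,0,0,20]
    - [0,0,0,0,0,0,20]
    - [0,0,0,0,0,0,20]
  force: 30

```text
time: 3.2
position: [0.471, 0.0973, 0.0479]
tool_rot: [0.0, 0.726, 0.688, 0.0]
wrist_force: [0.0, 0.4, -1.3]
grip_width: 0.512
grip_force: 0.0
```

Emit:
step_arm:
  plan:
    - [0,-1,5,0,0,0,44]
    - [0,0,0,0,0,0,20]
    - [0,0,0,0,0,0,20]
    - [0,0,0,0,0,0,20]
    - [0,0,0,0,0,0,20]
    - [0,0,0,0,0,0,20]
  force: 30

```text
time: 3.95
position: [0.4708, 0.0962, 0.0526]
tool_rot: [-0.0, 0.726, 0.688, 0.0]
wrist_force: [-2.8, 0.8, 3.8]
grip_width: 0.369
grip_force: 29.9
```

Emit:
step_arm:
  plan:
    - [0,0,40,0,0,0,20]
    - [0,0,60,0,0,0,20]
    - [23,-14.5,50,0,0,0.145,20]
    - [23,-14.5,50,0,0,0.145,20]
    - [23,-14.5,0,0,0,0.145,20]
    - [23,-14.5,0,0,0,0.145,20]
    - [23,-14.5,0,0,0,0.145,20]
    - [23,-14.5,0,0,0,0.145,20]
    - [23,-14.5,0,0,0,0.145,20]
    - [23,-14.5,0,0,0,0.145,20]
    - [23,-14.5,0,0,0,0.145,20]
    - [23,-14.5,0,0,0,0.145,20]

```text
time: 5.45
position: [0.7013, -0.0491, 0.2513]
tool_rot: [-0.001, 0.084, 0.996, 0.0]
wrist_force: [0.2, 0.3, -2.0]
grip_width: 0.362
grip_force: 29.9
```

```bash
python3 w.py w2 yellow:9 red:98
```

```text
t 5.45 pos [701.3 -49.1 251.3] yang 80.3 tilt [-0.002  0.    -1.   ] grip 31.5 29.9 q7 1.53
red px [ 7. 64.] 340 bbox [ 0 52 16 25] xy 480.1 -320.0 size 30.5 24.1 ang -4.7
red px [103. 110.] 949 bbox [85 95 38 30] xy 567.7 -207.6 size 40.0 25.6 ang 74.1
red px [313. 222.] 13009 bbox [272 142  84 163] xy 701.3 -47.6 size 135.8 66.9 ang -9.9
red px [125. 170.] 947 bbox [106 155  38  32] xy 625.1 -197.6 size 38.0 25.7 ang 83.8
red px [312. 352.] 2148 bbox [276 337  73  31] xy 817.0 -67.9 size 65.6 33.3 ang 80.8
```

View pics/w2.png

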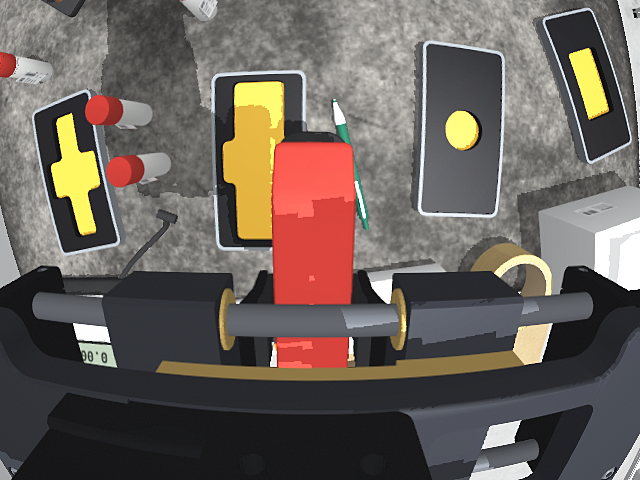

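The stapler is held, and its tray is visible at (258,160) alongside it. The other three trays are at (75,175), (461,130) and (588,83). I relax the yellow mask and measure the trays.

```bash
sed -i 's/yellow=(H>17)&(H<30)&(S>200)&(V>120)/yellow=(H>17)\&(H<33)\&(S>110)\&(V>120)/' h.py; python3 w.py - yellow:9
python3 - <<'E'
from h import *
c=wrist()
P=wz(c,[216,304,217,232,237,234],[74,72,247,90,239,165],.014);print(P.round(1))
d=P[0]-P[2];print('rim len',np.hypot(*d),np.degrees(np.arctan2(d[1],d[0])),'w',np.hypot(*(P[0]-P[1])),'ctr',(P[1]+P[2])/2)
d=P[3]-P[4];print('pocket',np.hypot(*d),np.degrees(np.arctan2(d[1],d[0])))
E
```

```text
t 5.5 pos [702.7 -51.8 250.6] yang 80.6 tilt [-0.001 -0.002 -1.   ] grip 31.6 29.9 q7 1.53
yellow px [592.  83.] 1523 bbox [572  48  39  72] xy 595.5 317.5 size 85.2 43.3 ang 14.5
yellow px [257. 150.] 6827 bbox [225  79  63 158] xy 641.2 -102.6 size 167.8 61.6 ang -19.0
yellow px [465. 129.] 1019 bbox [449 109  33  41] xy 643.3 122.8 size 40.2 40.2 ang 41.8
yellow px [ 77. 171.] 3211 bbox [ 52 110  50 123] xy 610.8 -318.4 size 146.7 71.9 ang 0.4
yellow px [225. 319.] 529 bbox [219 289  16  61] xy 817.3 -171.4 size 81.0 18.2 ang -14.1
yellow px [400. 319.] 507 bbox [391 289  15  61] xy 849.5 26.6 size 80.6 17.1 ang -5.8
yellow px [353. 369.] 4852 bbox [156 351 368  29] xy 909.1 -41.3 size 498.9 27.1 ang 80.8
t 5.55 pos [701.6 -51.2 250.6] yang 80.1 tilt [-0.002 -0.002 -1.   ] grip 32.3 29.9 q7 1.53
[[ 546.9 -122.5]
 [ 563.8  -35. ]
 [ 725.1 -158.2]
 [ 567.4 -109. ]
 [ 720.2 -134.4]
 [ 643.5 -121.1]]
rim len 181.73089988006302 168.67894291623384 w 89.18592212603332 ctr [644.43778169 -96.58749663]
pocket 154.8335206960672 170.5675610582444
```

Emit:
step_arm:
  plan:
    - [-19,-15,0,0,0,0,20]
    - [-19,-15,0,0,0,0,20]
    - [-19,-14,0,0,0,0,20]
    - [0,0,-50,0,0,0,20]
    - [0,0,-50,0,0,0,20]
    - [0,0,-40,0,0,0,20]
    - [0,0,-20,0,0,0,20]
    - [0,0,0,0,0,0,20]

```text
time: 6.6
position: [0.6431, -0.0923, 0.0918]
tool_rot: [-0.001, 0.087, 0.996, 0.0]
wrist_force: [-0.1, -0.9, -2.2]
grip_width: 0.362
grip_force: 29.9
```

Run:
```python
from h import *
c=wrist();s=manip.camera('scene');t=manip.camera('side')
a=cv2.resize(s['pixels'][220:380,260:430],(425,400));b=cv2.resize(t['pixels'][150:290,180:350],(364,300))
im=np.zeros((400,800,3),np.uint8);im[:,:425]=a;im[:300,430:794]=b;save('s3',im)
```

```text
t 6.6 pos [643.1 -92.3  91.8] yang 80.0 tilt [-0.002  0.    -1.   ] grip 31.5 29.9 q7 1.62
```

View pics/s3.png

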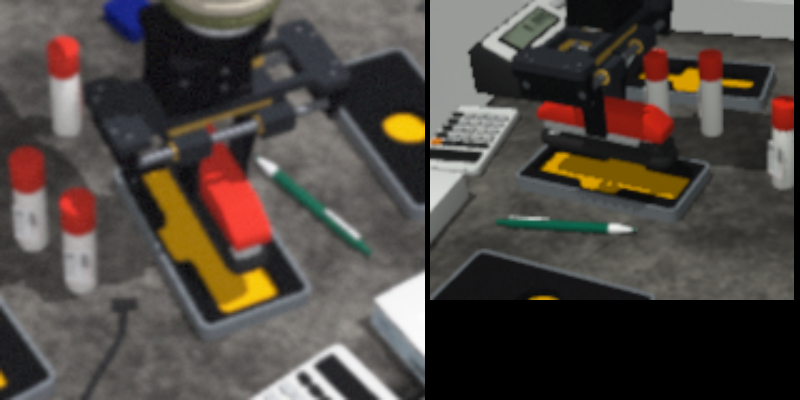

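The stapler hangs above its pocket with the sticks clear of the gripper. I lower it and release.

Emit:
step_arm:
  plan:
    - [0.5,-2,-15,0,0,0,20]
    - [0,0,-12,0,0,0,20]
    - [0,0,-5,0,0,0,20]
    - [0,0,-2,0,0,0,20]
    - [0,0,0,0,0,0,20]

```text
time: 7.38
position: [0.6444, -0.0948, 0.0586]
tool_rot: [0.0, 0.087, 0.996, 0.0]
wrist_force: [-0.4, -0.3, -3.4]
grip_width: 0.367
grip_force: 29.9
```

Emit:
step_arm:
  plan:
    - [0,0,-1.5,0,0,0,20]
    - [0,0,0,0,0,0,50]
    - [0,0,0,0,0,0,60]
    - [0,0,0,0,0,0,60]
    - [0,0,0,0,0,0,60]
    - [0,0,30,0,0,0,60]
    - [0,0,60,0,0,0,87]
    - [0,0,60,0,0,0,87]

```text
time: 8.38
position: [0.644, -0.0948, 0.2087]
tool_rot: [-0.0, 0.087, 0.996, -0.0]
wrist_force: [0.1, -0.1, 0.1]
grip_width: 0.838
grip_force: 0.0
```

```bash
python3 w.py w4 red:57 yellow:9
python3 - <<'E'
from h import *
# marker from first side image: dark line over grey table
import pickle;c=pickle.load(open('d0.pkl','rb'))['side']
for z in(.018,):print([onz(c,u,v,z)[:2].round(3) for u,v in((345,364),(413,416),(379,390))])
E
```

```text
t 8.38 pos [644.  -94.8 208.7] yang 80.0 tilt [-0.001  0.    -1.   ] grip 72.9 0.0 q7 1.59
red px [228.  13.] 1063 bbox [206   0  44  31] xy 461.4 -130.9 size 36.6 26.6 ang 74.1
red px [10. 99.] 591 bbox [ 0 84 23 30] xy 461.6 -363.5 size 38.3 29.9 ang 71.0
red px [312. 221.] 6169 bbox [293 142  40 162] xy 643.3 -93.7 size 134.0 30.9 ang -10.2
red px [136. 164.] 1333 bbox [114 146  45  38] xy 564.8 -230.0 size 43.2 30.7 ang 79.4
red px [165. 236.] 1285 bbox [145 216  42  42] xy 629.3 -218.0 size 42.7 29.9 ang -63.5
yellow px [634. 119.] 687 bbox [623  90  17  73] xy 593.5 301.4 size 89.5 33.5 ang -7.3
yellow px [312. 202.] 4398 bbox [270 125  85 172] xy 643.2 -94.1 size 164.0 77.6 ang -10.3
yellow px [ 95. 216.] 3811 bbox [ 68 153  60 118] xy 600.8 -318.2 size 128.2 72.0 ang -0.2
yellow px [522. 181.] 932 bbox [508 160  29  42] xy 642.7 122.8 size 41.8 35.4 ang -3.9
yellow px [145. 315.] 534 bbox [137 287  25  58] xy 721.8 -288.5 size 74.4 28.0 ang -22.6
yellow px [479. 314.] 551 bbox [464 287  25  58] xy 783.2 63.4 size 73.9 28.5 ang 1.4
yellow px [425. 366.] 4232 bbox [248 342 336  38] xy 838.5 19.5 size 433.4 24.0 ang 80.1
[array([0.406, 0.252]), array([0.301, 0.322]), array([0.35 , 0.289])]
```

The stapler sits centred in its pocket: red (643,-94) against pocket (643,-94). The marker is near (353,287), so I move there to look.

Emit:
step_arm:
  plan:
    - [-20,29,10,0,0,-0.035,87]
    - [-20,29,10,0,0,-0.035,87]
    - [-20,29,10,0,0,-0.035,87]
    - [-20,29,10,0,0,-0.035,87]
    - [-20,29,0,0,0,-0.035,87]
    - [-20,29,0,0,0,-0.035,87]
    - [-20,29,0,0,0,-0.035,87]
    - [-20,29,0,0,0,-0.035,87]
    - [-20,29,0,0,0,-0.035,87]
    - [-20,29,0,0,0,-0.035,87]
    - [-20,29,0,0,0,-0.035,87]
    - [-20,29,0,0,0,-0.035,87]

```text
time: 9.93
position: [0.4036, 0.254, 0.2471]
tool_rot: [0.0, 0.293, 0.956, 0.0]
wrist_force: [0.6, 0.5, -0.0]
grip_width: 0.998
grip_force: 0.0
```

Run:
```python
from h import *
c=wrist();save('w5',c['pixels']);H,S,V=c['hsv']
m=(V<38).astype(np.uint8);m[265:]=0;m=cv2.morphologyEx(m,cv2.MORPH_OPEN,np.ones((5,5)))
rep(c,'dark',m>0,.012,500)
```

```text
t 9.93 pos [403.6 254.  247.1] yang 55.9 tilt [ 0.  0. -1.] grip 86.9 0.0 q7 0.32
dark px [187. 200.] 3990 bbox [142 160 103  89] xy 321.9 154.2 size 103.9 94.3 ang 67.4
dark px [279. 191.] 1580 bbox [254 165  50  58] xy 372.6 235.6 size 58.5 49.6 ang -34.3
```

View pics/w5.png

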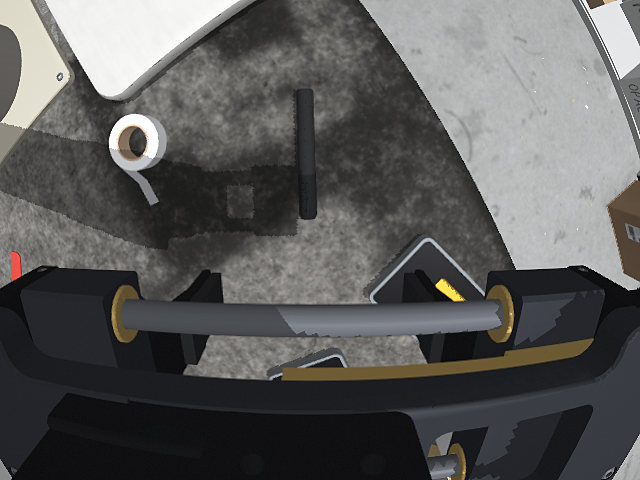

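The marker runs from (304,89) to (309,218). The white pad's corner is at (115,98) with its edge running to (265,0), and the tape roll is at (137,140).

Run:
```python
from h import *
c=wrist()
P=wz(c,[304.5,309,297,312,301,317,],[89,218,100,100,210,210],.012);print(P.round(1));d=P[0]-P[1];print((P[0]+P[1])/2,np.hypot(*d),np.degrees(np.arctan2(d[1],d[0])))
print('pad',wz(c,[115,180,230],[98,48,19],.05).round())
```

```text
t 9.97 pos [400.7 258.2 247. ] yang 56.1 tilt [-0.001  0.002 -1.   ] grip 87.3 0.0 q7 0.31
[[296.6 320.8]
 [407.4 251.6]
 [301.7 308.4]
 [310.  320.7]
 [396.  249.5]
 [405.  263.1]]
[351.99209334 286.20634694] 130.65045244425932 148.0505902333193
pad [[194. 167.]
 [199. 248.]
 [205. 301.]]
```

Emit:
step_arm:
  plan:
    - [-24,14,0,0,0,0.02,87]
    - [-24,14,0,0,0,0.015,60]
    - [0,0,-50,0,0,0,50]
    - [0,0,-50,0,0,0,50]
    - [0,0,-50,0,0,0,50]
    - [0,0,-40,0,0,0,50]
    - [0,0,-18,0,0,0,50]
    - [0,0,0,0,0,0,50]

```text
time: 11.02
position: [0.356, 0.2801, 0.038]
tool_rot: [-0.001, 0.276, 0.961, -0.001]
wrist_force: [-0.6, 0.7, -0.2]
grip_width: 0.578
grip_force: 0.0
```

```bash
python3 w.py w6
```

```text
t 11.03 pos [356.  280.1  38. ] yang 58.0 tilt [-0.002 -0.002 -1.   ] grip 50.3 0.0 q7 0.26
```

View pics/w6.png

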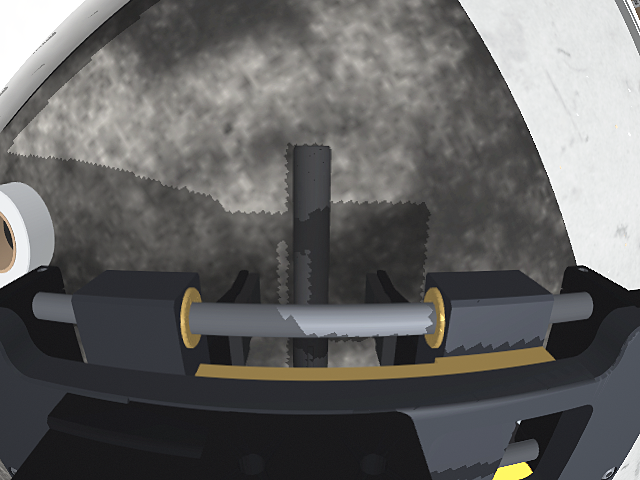

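The marker is centred between the fingers with its end at (313,145), about 67 mm ahead of the TCP, so the grip is near the middle. I lower and grip.

Emit:
step_arm:
  plan:
    - [0,0,-5,0,0,0,50]
    - [0,0,-5,0,0,0,50]
    - [0,0,0,0,0,0,5]
    - [0,0,0,0,0,0,5]
    - [0,0,0,0,0,0,5]
    - [0,0,0,0,0,0,5]
    - [0,0,0,0,0,0,5]
    - [0,0,0,0,0,0,5]
  force: 15

```text
time: 12.08
position: [0.3563, 0.2813, 0.0292]
tool_rot: [0.0, 0.276, 0.961, 0.0]
wrist_force: [0.9, -0.3, 2.2]
grip_width: 0.194
grip_force: 15.0
```

Held at 17 mm wide. Over the marker tray the gripper body would pass close to the stick at (565,-213), so I regrip 7 mm off-centre to give clearance on placing.

Emit:
step_arm:
  plan:
    - [0,0,0,0,0,0,35]
    - [0,0,0,0,0,0,35]
    - [0,0,0,0,0,0,35]
    - [6,-3.7,0,0,0,0,35]
    - [0,0,0,0,0,0,5]
    - [0,0,0,0,0,0,5]
    - [0,0,0,0,0,0,5]
    - [0,0,0,0,0,0,5]
    - [0,0,60,0,0,0,5]
    - [0,0,60,0,0,0,5]
    - [0,0,60,0,0,0,5]
    - [0,0,40,0,0,0,5]

```text
time: 13.58
position: [0.3625, 0.2778, 0.2521]
tool_rot: [0.001, 0.276, 0.961, 0.001]
wrist_force: [1.1, 0.0, -0.9]
grip_width: 0.198
grip_force: 15.0
```

```bash
python3 w.py w7
```

```text
t 13.57 pos [362.5 277.8 252.1] yang 58.0 tilt [ 0.002  0.002 -1.   ] grip 17.2 15.0 q7 0.25
```

View pics/w7.png

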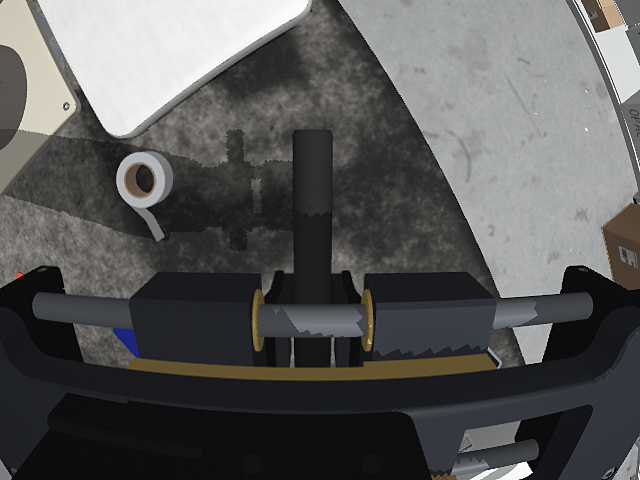

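The marker is held straight, with its far end at (313,130), so its centre is about 8 mm ahead of the TCP. I move to the marker tray.

Emit:
step_arm:
  plan:
    - [25,-47.5,0,0,0,0.0465,5]
    - [25,-47.5,0,0,0,0.0465,5]
    - [25,-47.5,0,0,0,0.0465,5]
    - [25,-47.5,0,0,0,0.0465,5]
    - [25,-47.5,0,0,0,0.0465,5]
    - [25,-47.5,0,0,0,0.0465,5]
    - [25,-47.5,0,0,0,0.0465,5]
    - [25,-47.5,0,0,0,0.0465,5]
    - [25,-47.5,0,0,0,0.0465,5]
    - [25,-47.5,0,0,0,0.0465,5]
    - [25,-47.5,0,0,0,0.0465,5]
    - [25,-47.5,0,0,0,0.0465,5]

```text
time: 15.12
position: [0.6631, -0.2936, 0.2483]
tool_rot: [-0.0, -0.001, 1.0, 0.0]
wrist_force: [1.1, 0.9, 0.3]
grip_width: 0.196
grip_force: 15.0
```

```bash
python3 w.py w8 yellow:9 red:98
```

```text
t 15.12 pos [ 663.1 -293.6  248.3] yang 90.1 tilt [-0.     0.001 -1.   ] grip 17.0 15.0 q7 2.11
yellow px [279. 150.] 4685 bbox [249  84  55 143] xy 608.5 -331.5 size 147.4 53.3 ang -6.0
yellow px [479. 177.] 1306 bbox [456 117  67 146] xy 639.7 -107.9 size 167.8 50.4 ang -18.9
yellow px [621. 201.] 332 bbox [614 186  15  30] xy 643.2 122.1 size 39.2 30.8 ang 11.8
yellow px [257. 320.] 429 bbox [252 290  12  61] xy 794.8 -354.9 size 79.2 12.7 ang -2.9
yellow px [368. 320.] 428 bbox [361 290  12  61] xy 794.5 -229.6 size 79.2 12.4 ang 4.5
yellow px [327. 369.] 4967 bbox [127 354 370  26] xy 863.8 -293.1 size 496.4 27.2 ang -89.9
red px [250.   6.] 392 bbox [232   0  34  15] xy 484.9 -343.5 size 26.8 12.5 ang 85.8
red px [502.  14.] 895 bbox [484   0  38  30] xy 473.1 -131.4 size 41.9 25.3 ang -58.5
red px [409. 107.] 1006 bbox [390  90  38  34] xy 566.4 -218.2 size 30.8 25.9 ang -70.1
red px [506. 199.] 4644 bbox [473 131  63 137] xy 638.6 -124.8 size 119.1 37.9 ang -9.9
red px [419. 179.] 978 bbox [401 163  37  34] xy 623.3 -207.6 size 30.4 26.6 ang -87.8
```

View pics/w8.png

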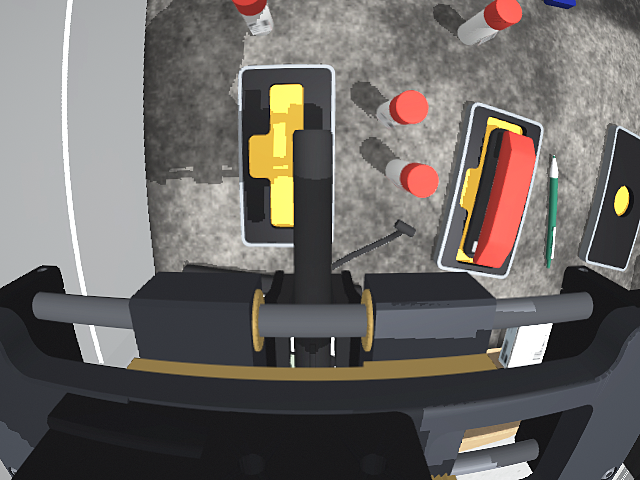

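The marker tray is at (286,155) with its rim corners at (242,67), (334,66) and (243,244). The sticks are at (409,107) and (419,179), and the stapler rests in its tray.

Run:
```python
from h import *
c=wrist()
P=wz(c,[242,334,243,269.5,303,271],[67,66,244,86,86,226],.014);print(P.round(1))
d=P[0]-P[2];print('rim',np.hypot(*d),np.degrees(np.arctan2(d[1],d[0])),'w',np.hypot(*(P[0]-P[1])),'ctr',(P[1]+P[2])/2,'pocket y',(P[3]+P[4])/2)
print('marker end',wz(c,[294,331,312],[131,131,131],c['T'][2,3]-.154).round(1))
```

```text
t 15.18 pos [ 662.5 -300.6  245.9] yang 89.9 tilt [-0.004 -0.003 -1.   ] grip 16.8 15.0 q7 2.11
[[ 517.2 -370. ]
 [ 518.1 -279.1]
 [ 698.8 -372.9]
 [ 538.  -342.4]
 [ 538.7 -309.5]
 [ 679.6 -342.7]]
rim 181.66138671288144 179.0785375985591 w 90.84131638754207 ctr [ 608.44909917 -326.00556285] pocket y [ 538.36296928 -325.91294539]
marker end [[ 589.5 -307.3]
 [ 589.5 -292.1]
 [ 589.5 -299.9]]
```

Emit:
step_arm:
  plan:
    - [-23,-13,0,0,0,0,5]
    - [-23,-13.5,0,0,0,0,5]
    - [0,0,-50,0,0,0,5]
    - [0,0,-50,0,0,0,5]
    - [0,0,-50,0,0,0,5]
    - [0,0,-25,0,0,0,5]
    - [0,0,0,0,0,0,5]
    - [0,0,0,0,0,0,5]

```text
time: 16.23
position: [0.617, -0.3192, 0.0755]
tool_rot: [0.001, 0.0, 1.0, -0.0]
wrist_force: [0.9, -0.4, -0.0]
grip_width: 0.198
grip_force: 15.0
```

```bash
python3 w.py w9 yellow:9
python3 - <<'E'
from h import *
s=manip.camera('scene');t=manip.camera('side')
a=cv2.resize(s['pixels'][240:400,170:340],(425,400));b=cv2.resize(t['pixels'][140:240,240:380],(370,264))
w=cv2.imread('pics/w9.png')[:,:,::-1]
im=np.zeros((600,800,3),np.uint8);im[:320,:425]=cv2.resize(a,(425,320));im[:264,430:]=b;im[320:,:640]=w[50:330];save('s9',im)
E
```

```text
t 16.23 pos [ 617.  -319.2   75.5] yang 90.0 tilt [ 0.002 -0.001 -1.   ] grip 17.2 15.0 q7 2.21
yellow px [306. 222.] 7163 bbox [245 119 134 164] xy 583.1 -319.0 size 93.5 76.4 ang 0.0
yellow px [627. 191.] 328 bbox [614 180  26  22] xy 566.8 -88.3 size 31.2 15.2 ang -85.8
yellow px [257. 320.] 445 bbox [252 289  12  62] xy 656.1 -352.3 size 43.5 6.9 ang -3.0
yellow px [368. 320.] 444 bbox [361 289  12  62] xy 656.0 -284.8 size 43.4 7.0 ang 3.8
yellow px [327. 369.] 5018 bbox [127 354 370  26] xy 693.8 -319.0 size 268.5 15.0 ang -89.9
```

View pics/s9.png

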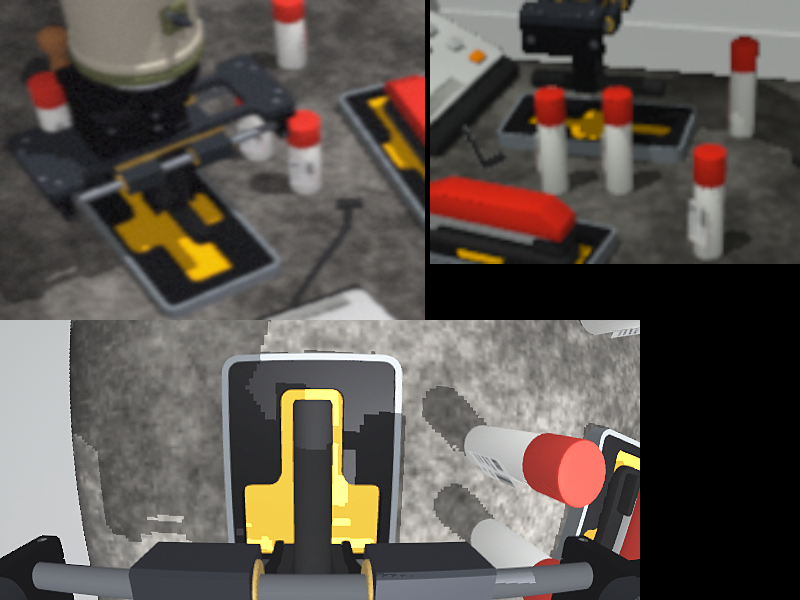

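The marker is centred over the pocket. I check stick clearance relative to the tool from this same close frame.

Run:
```python
from h import *
c=wrist();m=masks(c)['red'];rep(c,'red',m,.098)
# cap top disc: left/right/top/bottom extents seen in picture (disc 524..605 x 113..186 crop-> +? )
P=wz(c,[524,606,564,566],[200,200,162,236],.098);print(P.round(1))
save('c9',cv2.resize(c['pixels'][140:320,430:640],(700,600)))
```

```text
t 16.38 pos [ 617.1 -319.4   75.8] yang 90.0 tilt [ 0.002 -0.001 -1.   ] grip 17.1 15.0 q7 2.21
red px [547. 193.] 2298 bbox [523 163  72  74] xy 564.5 -228.1 size 35.0 26.2 ang 87.8
red px [632. 265.] 760 bbox [619 218  21  73] xy 588.9 -179.1 size 35.1 14.8 ang 19.5
red px [539. 334.] 424 bbox [524 324  29  27] xy 621.5 -227.2 size 14.6 12.9 ang 90.0
[[ 564.9 -244.6]
 [ 563.2 -202.4]
 [ 550.2 -227.6]
 [ 577.9 -222.3]]
```

View pics/c9.png

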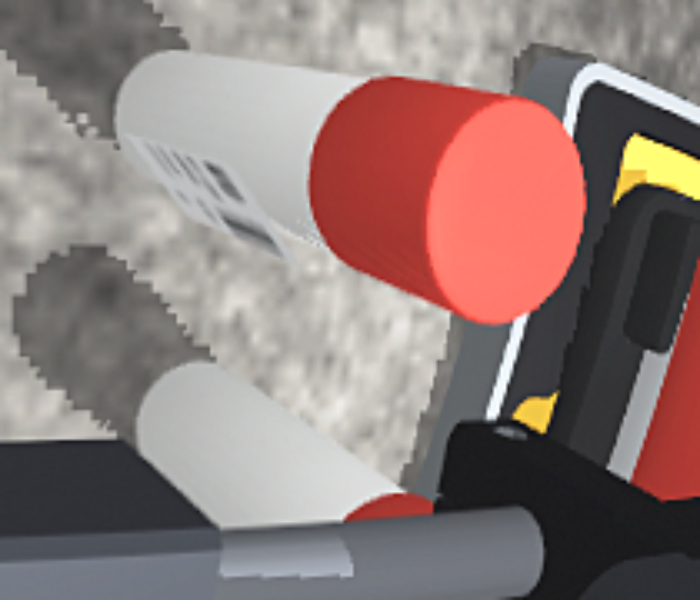

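The stick top is confirmed at (564,-216). The body corner will pass about 4 mm from it, so I descend with a small bias away.

Emit:
step_arm:
  plan:
    - [2,-2.5,0,0,0,0,5]
    - [0,0,-12,0,0,0,5]
    - [0,0,-12,0,0,0,5]
    - [0,0,-8,0,0,0,5]
    - [0,0,-5,0,0,0,5]
    - [0,0,-3,0,0,0,5]
    - [0,0,0,0,0,0,5]

```text
time: 17.3
position: [0.6183, -0.3215, 0.034]
tool_rot: [-0.0, 0.0, 1.0, 0.0]
wrist_force: [-0.4, -0.1, -1.0]
grip_width: 0.193
grip_force: 15.0
```

Release, opening to no more than 36 mm inside the recess, then rise straight up.

Emit:
step_arm:
  plan:
    - [0,0,-0.5,0,0,0,5]
    - [0,0,0,0,0,0,34]
    - [0,0,0,0,0,0,34]
    - [0,0,0,0,0,0,34]
    - [0,0,20,0,0,0,34]
    - [0,0,50,0,0,0,34]
    - [0,0,60,0,0,0,60]
    - [0,0,60,0,0,0,87]
    - [0,0,30,0,0,0,87]
    - [0,0,0,0,0,0,87]

```text
time: 18.55
position: [0.619, -0.3225, 0.2584]
tool_rot: [0.003, 0.001, 1.0, -0.001]
wrist_force: [0.3, 0.1, 0.1]
grip_width: 0.761
grip_force: 0.0
```

Run:
```python
from h import *
c=wrist();rep(c,'yellow',masks(c)['yellow'],.009)
save('w10',c['pixels']);t=manip.camera('side');s=manip.camera('scene')
im=np.zeros((560,800,3),np.uint8);im[:300,:640]=c['pixels'][:300];im[300:550,:350]=cv2.resize(t['pixels'][140:240,240:380],(350,250));im[300:550,360:700]=cv2.resize(s['pixels'][240:400,150:367],(340,250));save('s10',im)
```

```text
t 18.55 pos [ 619.  -322.5  258.4] yang 89.9 tilt [ 0.006 -0.002 -1.   ] grip 66.2 0.0 q7 2.17
yellow px [316. 192.] 4023 bbox [278 125  75 137] xy 609.2 -319.2 size 146.3 77.7 ang 1.1
yellow px [498. 203.] 989 bbox [477 156  60 115] xy 622.1 -110.0 size 143.4 45.2 ang -28.5
yellow px [626. 229.] 279 bbox [619 215  14  28] xy 642.9 122.4 size 37.9 30.1 ang 15.6
yellow px [154. 317.] 324 bbox [149 287  16  59] xy 757.8 -517.7 size 83.8 19.3 ang -6.7
yellow px [470. 317.] 304 bbox [457 287  19  59] xy 757.6 -128.3 size 83.0 23.3 ang 3.2
yellow px [416. 366.] 4233 bbox [232 343 346  37] xy 829.2 -171.8 size 508.3 27.5 ang -89.9
```

View pics/s10.png

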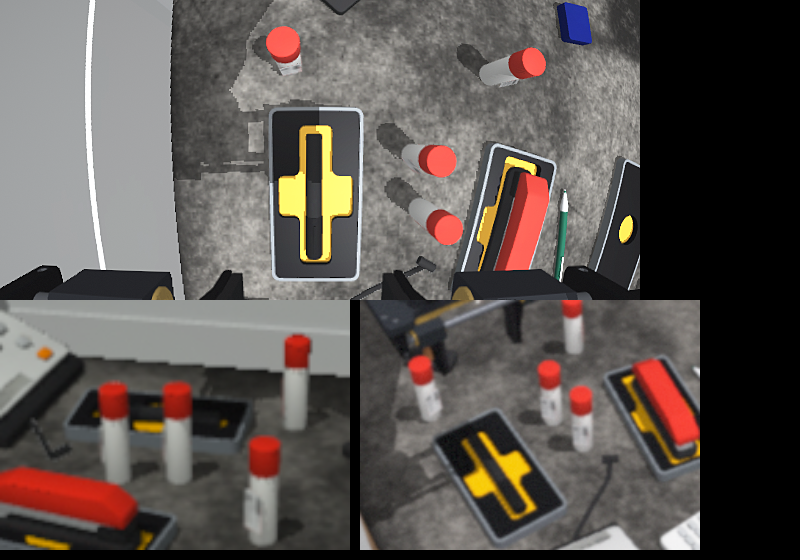

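The marker lies centred in its pocket at (315,195) in the wrist view, and the stapler and sticks are undisturbed. My picture quota is now used, so from here I go by numbers only. Next is the stamp.

Emit:
step_arm:
  plan:
    - [-45,4,0,0,0,0,87]
    - [-45,4,0,0,0,0,87]
    - [-45,4,0,0,0,0,87]
    - [-45,4,0,0,0,0,87]
    - [0,0,0,0,0,0,87]
    - [0,0,0,0,0,0,87]

```text
time: 19.45
position: [0.4387, -0.305, 0.2533]
tool_rot: [-0.0, 0.0, 1.0, 0.0]
wrist_force: [0.1, -0.1, 0.4]
grip_width: 0.996
grip_force: 0.0
```

Run:
```python
from h import *
c=wrist();save('w11',c['pixels']);np.save('w11',c['T'])
rep(c,'brown',masks(c)['brown'],.07);rep(c,'red',masks(c)['red'],.098)
H,S,V=c['hsv']
for th in(25,32,40,50):
    m=(V<th).astype(np.uint8);m[262:]=0;m=cv2.morphologyEx(m,cv2.MORPH_OPEN,np.ones((5,5)));print(th);rep(c,'dark',m>0,.012,600)
```

```text
t 19.45 pos [ 438.7 -305.   253.3] yang 90.0 tilt [-0.     0.001 -1.   ] grip 86.7 0.0 q7 2.17
brown px [311. 150.] 750 bbox [296 135  31  31] xy 378.3 -305.1 size 25.9 25.6 ang 0.1
red px [465.  26.] 595 bbox [448  12  35  30] xy 266.9 -177.6 size 35.8 15.6 ang -49.6
red px [502. 254.] 867 bbox [485 237  35  34] xy 463.2 -131.1 size 41.1 26.6 ang 55.5
red px [264. 258.] 960 bbox [248 240  33  37] xy 465.9 -344.5 size 33.2 26.0 ang -13.3
red px [403. 350.] 748 bbox [388 335  31  31] xy 557.6 -217.9 size 39.4 25.8 ang 20.6
25
32
40
50
```

Run:
```python
import cv2,numpy as np
im=cv2.imread('pics/w11.png');h=cv2.cvtColor(im,cv2.COLOR_BGR2HSV)
for i,n in((2,'V'),(1,'S')):
    a=cv2.resize(h[100:204,250:374,i],(31,26),interpolation=cv2.INTER_AREA);print(n)
    for r in a: print(' '.join(f'{x:3d}' for x in r))
```

```text
V
120 120 143 145 143 119 123 122 129 135  98 108 103 113 121 142 115 103  88 112 109 101 108 123 123  94 100 113 136 114 109
135 137 156 151 144 118 100 103 109  97  79  81  91  89  81  90 101 100  92 110 121 100  95 106 108 103  99 118 125 127 105
154 149 155 160 157 128  91  86  88  93  88  81  89  82  85  74 101 102  92 103 117 102  95  97  95  97 110 115 119 132 115
110  98  94 109 122 106  95  82  77  83  87  86  77  78  80  68  72  96  95 119 130 117  93  97 102 105 117 116 135 123 117
 91  95  86  85  94  92  86  76  78  76  74  58  51  54  69  66  66  92  96 122 124 148 136 120 122 120 114 122 119 119 125
 86  95  97  94  87  87  88  90  83  84  56  52  52  51  53  64  77 101 109 114 120 138 148 143 132 112 107 107 108 111 127
129 109 129 146 136 123  89  96  97  62  51  52  52  52  52  54  73  98 115 113 108 106 123 124 126 112 109  97 114 104 127
146 147 142 140 156 132  89  87  61  52  52  52  52  52  52  52  59 110 115 112 103 106 116 116 102  98 105 113 117 105 120
131 138 142 152 159 122  81  59  52  52  52  52  52  52  56  65  54  66 111 130 121 106 108 106 119 105 10
[... 4651 characters left out ...]
  12  12  12  13  12  13  12  11  10  12  13  11  11  11  12  10   9  10  10   8
 12  12  14  12  11  13  12  13  12  12  12  12  12  13  12  14  12  13  12  11  12  11  10  10   9  10  10  11  11   9  12
 12  10  12  11  12  14  11  12  12  12  11  12  12  12  11  13  11  11  12  12  11  10   9  11  11  12   9  13  10  11  11
 11  12  12  12  12  12  12  11   9  12  11  12  11  13  12  13  12  13  12  12  11  13  10  12  11  12  10  10  13  12  11
 12  12  12  14  12  13  12  11  12  12  12  11  13  12  11  14  13  11  12  12  14  12  12  12  11  11  11  11  11  14  11
 12  11  10  12  12  12  12  11  12  10  12  12  12  12  13  12  12  11  12  12  11  12  11  11  12  12  12  11  11  11  12
```

Run:
```python
from h import *
c=wrist();H,S,V=c['hsv'];m=((V<=54)|((V>=79)&(V<=83)))&(S<=14)
m|=masks(c)['brown'];m=m.astype(np.uint8);R=np.zeros_like(m);R[105:190,270:356]=1;m*=R
m=cv2.morphologyEx(m,cv2.MORPH_CLOSE,np.ones((3,3)));m=cv2.morphologyEx(m,cv2.MORPH_OPEN,np.ones((7,7)))
rep(c,'foot',m>0,.012,600)
# grid-read corners
g=np.array([(7,9),(12,4),(17.5,19.7),(23.6,14.5)])*4+[250,100];P=wz(c,g[:,0],g[:,1],.012);print(P.round(),P.mean(0).round(1))
for a,b in((0,2),(1,3),(0,1)):
    d=P[b]-P[a];print(np.hypot(*d).round(1),np.degrees(np.arctan2(d[1],d[0])).round(1))
```

```text
t 19.5 pos [ 439.1 -305.   253.2] yang 90.0 tilt [-0.001  0.    -1.   ] grip 87.2 0.0 q7 2.17
foot px [310. 148.] 2198 bbox [279 116  64  65] xy 378.9 -306.6 size 72.2 37.2 ang 42.2
[[ 366. -339.]
 [ 346. -318.]
 [ 410. -296.]
 [ 388. -272.]] [ 377.2 -306.3]
61.1 44.0
63.3 47.8
28.5 135.0
```

The foot is centred at (378.5,-305.5) at 43°, measuring 72×37 mm, which matches the stamp. I grip the knob.

Emit:
step_arm:
  plan:
    - [-30,-0.5,0,0,0,0,87]
    - [-30.5,0,0,0,0,0,87]
    - [0,0,-50,0,0,0,87]
    - [0,0,-50,0,0,0,87]
    - [0,0,-50,0,0,0,87]
    - [0,0,-30,0,0,0,87]
    - [0,0,-11,0,0,0,70]
    - [0,0,0,0,0,0,50]
    - [0,0,0,0,0,0,15]
    - [0,0,0,0,0,0,15]
    - [0,0,0,0,0,0,15]
    - [0,0,0,0,0,0,15]
  force: 20

```text
time: 21.05
position: [0.378, -0.306, 0.0629]
tool_rot: [0.0, 0.0, 1.0, 0.0]
wrist_force: [0.1, 0.4, -0.1]
grip_width: 0.4
grip_force: 0.0
```

Emit:
step_arm:
  plan:
    - [0,0,0,0,0,0,15]
    - [0,0,0,0,0,0,15]
    - [0,0,0,0,0,0,15]

```text
time: 21.42
position: [0.3779, -0.306, 0.0626]
tool_rot: [0.0, 0.0, 1.0, 0.0]
wrist_force: [-0.8, 0.2, 1.1]
grip_width: 0.271
grip_force: 19.8
```

Emit:
step_arm:
  plan:
    - [0,0,30,0,0,0,15]
    - [0,0,55,0,0,0,15]
    - [0,0,55,0,0,0,15]
    - [0,0,40,0,0,0,15]
    - [0,0,0,0,0,0,15]
  force: 25

```text
time: 22.05
position: [0.3789, -0.3069, 0.2453]
tool_rot: [0.002, 0.0, 1.0, -0.001]
wrist_force: [-0.5, 0.1, -1.7]
grip_width: 0.264
grip_force: 24.8
```

Run:
```python
from h import *
c=wrist();H,S,V=c['hsv']
rep(c,'brown',masks(c)['brown'],.25,60)
a=cv2.resize(c['pixels'][180:300,220:404].max(2),(46,30),interpolation=cv2.INTER_AREA)
for r in a: print(' '.join(f'{x:3d}' for x in r))
```

```text
t 22.05 pos [ 378.9 -306.9  245.3] yang 90.0 tilt [ 0.005 -0.001 -1.   ] grip 23.0 24.8 q7 2.17
brown px [313. 283.] 1944 bbox [284 256  59  48] xy 362.0 -305.7 size 22.7 19.4 ang -90.0
brown px [314. 342.] 399 bbox [288 337  51  12] xy 389.8 -305.7 size 20.4 5.3 ang -90.0
150 140 160 165 138 146 147 126 111  85  91 101  92  97  96 104 104 102  96 129 144 117 108 100  91 104 123 122 117 116 132 137 137 121 119 105 120 112 133 151 132 128 104 109 114 110
140 148 165 171 155 176 166 163 155 120  97  96 106  99  96  94 105 102 107 149 138 128 121 122 116 120 123 120 112 113 125 127 111 105 112 121 125 114 128 134 124 117 116 101 114 104
141 150 153 147 159 168 162 144 140 148 114 103 109  93  87 100 105 116 148 154 139 119 116 122 122 125 122 138 129 114 115 114 128 113 116 135 133 110 122 124 131 119 117 119 118 114
172 170 162 141 158 173 178 156 156 155 160 125 105  99  98 108 122 162 146 146 139 120 114 122 139 135 130 141 121 114 131 128 127 119 122 124 111 103 117 109 114 107 112 122 114 119
178 174 171 160 170 188 168 158 164 168 177 176 110  94  96 106 153 159 146 148 140 134 13
[... 3993 characters left out ...]
 168 106  26  27  32  39  39  37  60  96 112 114 116 117 117 116 115 113 111  94  48  39  39  37  27  27  40  57  57  82  56  42  47  47  47  47  47
 47  47  47  47  46  95 102 130 159 171  55  27  27  36  39  39  42 102 113 116 118 119 120 121 121 120 118 114 110  93  42  39  39  28  27  33  82  90  83  84 116  48  47  47  47  47
 47  47  47  47  44 153 131 147 158  91  25  27  28  39  39  39  85 113 116 120 136 147 153 155 155 147 137 121 115 110  56  39  39  33  27  27  39  87  88 126 150  84  47  47  47  47
 47  47  47  47  70 165 128 136 104  27  27  27  35  39  39  37 105 116 132 155 159 159 160 162 163 162 161 157 132 115  66  39  39  39  27  27  26  41 120 128 148 118  45  47  47  47
```

Run:
```python
from h import *
c=wrist();z=c['T'][2,3]
s=manip.observe();zt=s['position'][2]-.0506
V=c['hsv'][2];m=((V>=53)&(V<=58)).astype(np.uint8);m[272:]=0;m[:205]=0;m[:,:248]=0;m[:,370:]=0
m=cv2.morphologyEx(m,cv2.MORPH_OPEN,np.ones((5,5)))
# upper-right long edge: last mask col per row 216..262 ; upper-left short edge: first col rows 214..238
r=np.arange(216,264,2);e=np.array([np.nonzero(m[i])[0].max() for i in r]);P=wz(c,e,r,zt);f=np.polyfit(P[:,0],P[:,1],1);print('long ang',np.degrees(np.arctan(f[0])),np.abs(np.polyval(f,P[:,0])-P[:,1]).max())
tcp=np.array(s['position'][:2])*1000;print('dist long edge from tcp',abs(f[0]*tcp[0]-tcp[1]+f[1])/np.hypot(f[0],1))
r=np.arange(214,238,2);e=np.array([np.nonzero(m[i])[0].min() for i in r]);P=wz(c,e,r,zt);f=np.polyfit(P[:,0],P[:,1],1);print('short ang',np.degrees(np.arctan(f[0])))
print('dist short edge from tcp',abs(f[0]*tcp[0]-tcp[1]+f[1])/np.hypot(f[0],1))
```

```text
t 22.1 pos [ 378.2 -306.2  243.3] yang 90.0 tilt [ 0.002 -0.    -1.   ] grip 23.6 24.8 q7 2.17
long ang 44.632753702063475 0.3992988563328481
dist long edge from tcp 16.76449566153123
short ang -44.615590209665314
dist short edge from tcp 32.11103359796027
```

The foot is at 45° in the hand, and the stamp is square to the tool within 1–3 mm. I carry it to its tray.

Emit:
step_arm:
  plan:
    - [18,52,0,0,0,-0.0443,15]
    - [18,52,0,0,0,-0.0443,15]
    - [18,52,0,0,0,-0.0443,15]
    - [18,52,0,0,0,-0.0443,15]
    - [18,52,0,0,0,-0.0443,15]
    - [18,52,0,0,0,-0.0443,15]
    - [18,52,0,0,0,-0.0443,15]
    - [18,52,0,0,0,-0.0443,15]
    - [18,52,0,0,0,-0.0443,15]
    - [18,52,0,0,0,-0.0443,15]
    - [18,52,0,0,0,-0.0443,15]
    - [18,52,0,0,0,-0.0443,15]

```text
time: 23.65
position: [0.5937, 0.3192, 0.2401]
tool_rot: [-0.001, 0.264, 0.965, -0.001]
wrist_force: [0.9, -0.9, -0.6]
grip_width: 0.271
grip_force: 24.8
```

Emit:
step_arm:
  plan:
    - [0,0,-40,0,0,0,15]
    - [0,0,-40,0,0,0,15]
    - [0,0,-40,0,0,0,15]
    - [0,0,-25,0,0,0,15]
    - [0,0,0,0,0,0,15]
    - [0,0,0,0,0,0,15]

```text
time: 24.4
position: [0.594, 0.318, 0.0979]
tool_rot: [0.0, 0.263, 0.965, 0.0]
wrist_force: [0.2, -0.6, 0.6]
grip_width: 0.272
grip_force: 24.8
```

Run:
```python
from h import *
c=wrist();save('w12',c['pixels']);np.save('w12',c['T']);rep(c,'yellow',masks(c)['yellow'],.009)
s=manip.observe();zf=s['position'][2]-.0506;print('foot top z',zf)
V=c['hsv'][2];m=((V>=46)&(V<=58)).astype(np.uint8);m[:170]=0;m[290:]=0;m[:,:200]=0;m[:,430:]=0;m=cv2.morphologyEx(m,cv2.MORPH_OPEN,np.ones((5,5)));rep(c,'foot?',m>0,zf,400)
```

```text
t 24.4 pos [594.  318.   97.9] yang 59.5 tilt [ 0.  0. -1.] grip 23.6 24.8 q7 0.54
yellow px [312. 226.] 3202 bbox [241 181 143 100] xy 595.2 318.9 size 84.0 49.8 ang 14.5
yellow px [242. 320.] 491 bbox [237 289  14  62] xy 614.3 252.5 size 48.5 9.3 ang -34.3
yellow px [382. 320.] 480 bbox [374 289  14  62] xy 662.4 334.3 size 48.6 8.9 ang -25.2
yellow px [339. 369.] 4958 bbox [140 352 370  28] xy 680.2 282.5 size 298.1 16.3 ang 59.5
foot top z 0.047953388500443124
foot? px [219. 181.] 566 bbox [200 170  38  23] xy 527.4 302.6 size 19.8 11.4 ang 57.7
foot? px [289. 244.] 3246 bbox [250 209  82  76] xy 578.5 315.8 size 36.7 35.2 ang 13.8
foot? px [222. 281.] 664 bbox [200 273  45  17] xy 574.0 273.4 size 26.1 9.5 ang 60.9
foot? px [406. 281.] 747 bbox [381 273  49  17] xy 625.5 360.8 size 28.8 9.5 ang 58.1
```

The foot lies within about 1 mm of the pocket centre. I lower and release.

Emit:
step_arm:
  plan:
    - [0,-1,-12,0,0,0,15]
    - [0,0,-10,0,0,0,15]
    - [0,0,-5,0,0,0,15]
    - [0,0,-3,0,0,0,15]
    - [0,0,0,0,0,0,15]

```text
time: 25.08
position: [0.5938, 0.317, 0.0674]
tool_rot: [-0.0, 0.263, 0.965, -0.0]
wrist_force: [-0.4, -0.0, -1.0]
grip_width: 0.268
grip_force: 24.8
```

Emit:
step_arm:
  plan:
    - [0,0,-0.7,0,0,0,15]
    - [0,0,0,0,0,0,45]
    - [0,0,0,0,0,0,70]
    - [0,0,0,0,0,0,70]
    - [0,0,0,0,0,0,70]
    - [0,0,30,0,0,0,70]
    - [0,0,60,0,0,0,87]
    - [0,0,60,0,0,0,87]
    - [0,0,33,0,0,0,87]
    - [0,0,0,0,0,0,87]

```text
time: 26.32
position: [0.595, 0.3175, 0.2535]
tool_rot: [0.002, 0.263, 0.965, 0.002]
wrist_force: [-0.1, -0.1, 0.2]
grip_width: 0.995
grip_force: 0.0
```

```bash
python3 w.py w13 yellow:9 brown:75
python3 - <<'E'
from h import *
c=wrist();V=c['hsv'][2];S=c['hsv'][1]
a=cv2.resize(c['pixels'][150:300,250:375].max(2),(31,37),interpolation=cv2.INTER_AREA)
for r in a[::2]: print(' '.join(f'{x:3d}' for x in r))
E
```

```text
t 26.32 pos [595.  317.5 253.5] yang 59.5 tilt [ 0.005  0.003 -1.   ] grip 86.5 0.0 q7 0.53
yellow px [312. 205.] 1558 bbox [267 163  89  87] xy 595.9 318.4 size 85.2 51.7 ang 14.6
yellow px [117. 314.] 269 bbox [112 286  17  56] xy 587.4 41.8 size 82.8 22.6 ang -40.4
yellow px [507. 314.] 270 bbox [496 286  17  56] xy 836.7 463.0 size 84.0 23.0 ang -20.4
yellow px [441. 365.] 3750 bbox [281 339 312  41] xy 872.0 382.5 size 465.9 26.6 ang 59.3
brown px [310. 215.] 744 bbox [296 198  30  35] xy 591.6 320.4 size 30.1 25.2 ang -30.5
t 26.38 pos [594.2 317.2 250.9] yang 59.5 tilt [ 0.002  0.001 -1.   ] grip 86.8 0.0 q7 0.53
 54  57  58  59  59  61  62  63  64  65  66  67  68  70  71  71 127 206 113  93  89  92  93  92  89  88  79  80  87  98  96
 55  41  41  40  41  40  36  41  42  42  41  48  59  70  71  73  74  74 118 200 106 102  93 104  90  91  93  90  91  99  97
 33  33  34  33  34  33  33  33  33  33  51 204 255 238 125  72  73  74  76  76 130 204 131 107 102  97  95  93  89  84  87
 32  33  32  32  33  33  33  33  49 177 215 117  62 125 245 240 122  74  75  76  78  79 137 205 101 
[... 1183 characters left out ...]
 181 175  63  54  55  56  56  58  58  59  59  60  61  62  63  63  64  65  66  67
139 129 146 155 146 139 135 143 146 150 149 143 144 159 183  73  54  55  56  56  57  58  58  59  60  60  61  62  63  63  92
163 155 141 166 176 157 138 137 144 155 153 168 150 125 114 135 189  79  53  55  55  56  56  57  58  58  59  58 111 195 144
146 147 143 159 142 135 140 141 171 172 156 150 139 122 119 112 111 146 192  98  52  55  55  56  56  56 134 185 126 110 131
137 134 157 180 145 130 147 158 140 158 156 137 124 105 114 117 128 121 127 115 182 113  50  57 163 177 142 132 124 113 102
124 132 132 144 133 126 126 118 127 125 118 108 114 109  98 104 117 123 120 117 116 137 141 119 116 116 122 111  86  84  74
```

The stamp foot is ringed by yellow on all sides, so it is home. I now move to the glue stick.

Emit:
step_arm:
  plan:
    - [-7.5,-46.5,0,0,0,0,87]
    - [-7.5,-46.5,0,0,0,0,87]
    - [-7.5,-46.5,0,0,0,0,87]
    - [-7.5,-46.5,0,0,0,0,87]
    - [-7.5,-46.5,0,0,0,0,87]
    - [-7.5,-46.5,0,0,0,0,87]
    - [-7.5,-46.5,0,0,0,0,87]
    - [-7.5,-46.5,0,0,0,0,87]
    - [-7.5,-46.5,0,0,0,0,87]
    - [-7.5,-46.5,0,0,0,0,87]
    - [0,0,0,0,0,0,87]
    - [0,0,0,0,0,0,87]

```text
time: 27.92
position: [0.5185, -0.1472, 0.2487]
tool_rot: [-0.001, 0.263, 0.965, 0.0]
wrist_force: [0.2, 0.5, -0.6]
grip_width: 0.994
grip_force: 0.0
```

```bash
python3 w.py w14 red:98 blue:18 green:10
python3 - <<'E'
from h import *
c=wrist();H,S,V=c['hsv'];print('bright cap top');rep(c,'top',masks(c)['red']&(V>225),.098,100)
E
```

```text
t 27.93 pos [ 518.5 -147.2  248.7] yang 59.5 tilt [-0.002  0.001 -1.   ] grip 86.5 0.0 q7 1.29
red px [303. 159.] 930 bbox [286 142  35  34] xy 467.7 -124.1 size 26.2 25.6 ang 59.4
red px [406. 254.] 1595 bbox [385 227  48  68] xy 583.2 -90.0 size 55.2 29.9 ang -10.2
red px [273. 297.] 381 bbox [259 288  29  17] xy 552.8 -204.4 size 24.1 14.9 ang 57.0
red px [316. 352.] 777 bbox [302 338  29  30] xy 620.5 -201.6 size 31.8 25.6 ang -30.6
blue px [370.  23.] 1878 bbox [341   0  59  52] xy 381.5 0.8 size 50.9 43.6 ang 4.8
green px [480. 247.] 395 bbox [465 223  31  49] xy 654.4 -3.4 size 66.6 10.2 ang 5.1
t 27.98 pos [ 518.7 -146.6  248.9] yang 59.6 tilt [-0.002  0.001 -1.   ] grip 86.8 0.0 q7 1.29
bright cap top
top px [302. 157.] 803 bbox [286 142  34  30] xy 466.3 -123.1 size 25.5 22.5 ang 59.8
top px [407. 254.] 1334 bbox [386 229  45  60] xy 582.7 -89.2 size 48.6 27.2 ang -9.7
top px [315. 356.] 543 bbox [301 344  29  24] xy 623.2 -203.3 size 25.6 25.5 ang 59.5
```

The target stick is at (467.5,-123.5), r=0.48, still the nearest of the four. I grip it.

Emit:
step_arm:
  plan:
    - [-25.5,12,0,0,0,0,87]
    - [-25.5,11.5,0,0,0,0,87]
    - [0,0,-45,0,0,0,87]
    - [0,0,-50,0,0,0,87]
    - [0,0,-50,0,0,0,87]
    - [0,0,-28,0,0,0,87]
    - [0,0,-10,0,0,0,70]
    - [0,0,0,0,0,0,50]
    - [0,0,0,0,0,0,15]
    - [0,0,0,0,0,0,15]
    - [0,0,0,0,0,0,15]
    - [0,0,0,0,0,0,15]
  force: 12

```text
time: 29.52
position: [0.4679, -0.1245, 0.0671]
tool_rot: [0.0, 0.263, 0.965, 0.0]
wrist_force: [-0.1, 0.4, -0.0]
grip_width: 0.4
grip_force: 0.0
```

Emit:
step_arm:
  plan:
    - [0,0,0,0,0,0,15]
    - [0,0,0,0,0,0,15]
    - [0,0,0,0,0,0,15]

```text
time: 29.9
position: [0.4679, -0.1246, 0.0669]
tool_rot: [0.0, 0.263, 0.965, 0.0]
wrist_force: [0.3, -0.3, 0.8]
grip_width: 0.305
grip_force: 12.0
```

Emit:
step_arm:
  plan:
    - [0,0,40,0,0,0,15]
    - [0,0,50,0,0,0,15]
    - [0,0,50,0,0,0,15]
    - [25,35.3,0,0,0,0,15]
    - [25,35.3,0,0,0,0,15]
    - [25,35.3,0,0,0,0,15]
    - [25,35.3,0,0,0,0,15]
    - [25,35.3,0,0,0,0,15]
    - [25,35.3,0,0,0,0,15]
    - [25,35.3,0,0,0,0,15]
    - [0,0,0,0,0,0,15]
    - [0,0,0,0,0,0,15]

```text
time: 31.4
position: [0.6426, 0.1219, 0.2064]
tool_rot: [-0.0, 0.263, 0.965, -0.0]
wrist_force: [-0.0, -0.4, -0.4]
grip_width: 0.303
grip_force: 12.0
```

Emit:
step_arm:
  plan:
    - [0,0,-50,0,0,0,15]
    - [0,0,-45,0,0,0,15]
    - [0,0,-20,0,0,0,15]
    - [0,0,0,0,0,0,15]
    - [0,0,0,0,0,0,15]

```text
time: 32.02
position: [0.644, 0.1225, 0.094]
tool_rot: [0.001, 0.263, 0.965, 0.001]
wrist_force: [-0.5, -0.2, -0.2]
grip_width: 0.303
grip_force: 12.0
```

Run:
```python
from h import *
c=wrist();save('w15',c['pixels']);rep(c,'yellow',masks(c)['yellow'],.009,60);H,S,V=c['hsv']
white=(S<25)&(V>150);white[270:]=0;rep(c,'white',white,.03,300)
for n,sgn in(('scene',0),('side',0)):
    k=manip.camera(n);h=cv2.cvtColor(k['pixels'],cv2.COLOR_RGB2HSV).astype(int)
    R=np.array(k['R']);t=np.array(k['t'])
    def pr(X): q=R@np.array(X)+t;return np.array([k['fx']*q[0]/q[2]+k['cx'],k['fy']*q[1]/q[2]+k['cy']]).round(1)
    m=(h[...,0]>17)&(h[...,0]<33)&(h[...,1]>150)&(h[...,2]>120);u,v=pr([.643,.1225,.009]);w=np.zeros_like(m);w[int(v)-15:int(v)+15,int(u)-20:int(u)+20]=1;m&=w.astype(bool)
    vv,uu=np.nonzero(m);print(n,'hole ctr proj',u,v,'yellow',len(uu),uu.min() if len(uu) else 0,uu.max() if len(uu) else 0,vv.min() if len(uu) else 0,vv.max() if len(uu) else 0)
```

```text
t 32.02 pos [644.  122.5  94. ] yang 59.5 tilt [ 0.003  0.001 -1.   ] grip 26.3 12.0 q7 0.88
yellow px [518.  62.] 1290 bbox [468   0 108 116] xy 595.5 316.7 size 84.2 45.3 ang 15.0
yellow px [311. 240.] 1836 bbox [277 219  68  52] xy 639.9 125.4 size 42.0 33.1 ang 59.5
yellow px [236. 320.] 502 bbox [231 289  15  62] xy 661.1 55.3 size 47.9 9.4 ang -36.0
yellow px [388. 319.] 499 bbox [380 289  15  62] xy 712.9 143.0 size 48.1 9.4 ang -24.9
yellow px [106. 358.] 236 bbox [ 94 347  25  21] xy 637.9 -64.0 size 22.8 12.6 ang -7.6
yellow px [343. 369.] 4976 bbox [146 352 369  28] xy 730.8 92.8 size 293.1 16.2 ang 59.4
white px [288.  90.] 58063 bbox [ 36   0 482 270] xy 546.1 151.9 size 274.7 170.9 ang 14.2
white px [554. 126.] 2756 bbox [409   0 221 206] xy 618.6 312.8 size 183.0 89.6 ang 14.3
white px [625.  36.] 2033 bbox [597   0  43 107] xy 625.8 404.3 size 81.3 39.4 ang -0.5
white px [608. 235.] 4599 bbox [537 142 103 128] xy 715.6 321.9 size 112.9 95.8 ang 57.1
white px [491. 253.] 789 bbox [462 224  60  46] xy 696.1 224.1 size 46.1 15.2 ang -82.7
white px [311. 258.] 946 bbox [289 244  45  26] xy 640.6 125.3 size 25.3 15.0 ang 59.5
scene hole ctr proj 422.7 270.7 yellow 109 414 431 267 276
side hole ctr proj 230.0 293.3 yellow 139 221 240 289 298
```

The hole centre is (643.8,123.1) and the tool is at (644,122.5), so it is aligned. I lower and release.

Emit:
step_arm:
  plan:
    - [0,0.5,-10,0,0,0,15]
    - [0,0,-7,0,0,0,15]
    - [0,0,-3.5,0,0,0,15]
    - [0,0,-1.5,0,0,0,15]
    - [0,0,0,0,0,0,15]

```text
time: 32.8
position: [0.6436, 0.1228, 0.071]
tool_rot: [0.001, 0.263, 0.965, 0.0]
wrist_force: [-1.9, -1.1, 8.4]
grip_width: 0.304
grip_force: 12.0
```

Emit:
step_arm:
  plan:
    - [0,0,0.5,0,0,0,24]
    - [0,0,0,0,0,0,35]
    - [0,0,0,0,0,0,50]
    - [0,0,0,0,0,0,70]
    - [0,0,0,0,0,0,70]
    - [0,0,0,0,0,0,70]
    - [0,0,40,0,0,0,80]
    - [0,0,60,0,0,0,80]
    - [0,0,50,0,0,0,80]
    - [30,-20,30,0,0,0,80]
    - [30,-15,0,0,0,0,80]
    - [0,0,0,0,0,0,80]

```text
time: 34.3
position: [0.704, 0.0859, 0.2498]
tool_rot: [0.0, 0.264, 0.964, -0.001]
wrist_force: [0.1, 0.9, -0.8]
grip_width: 0.92
grip_force: 0.0
```

```bash
python3 w.py w16 red:102 yellow:9 green:10
python3 - <<'E'
from h import *
c=wrist();V=c['hsv'][2];rep(c,'captop',masks(c)['red']&(V>225),.102,100)
import pickle;D=pickle.load(open('d0.pkl','rb'))
for n in('scene','side'):
    a=manip.camera(n);
    for k,z in(('blue',.012),('green',.006),('red',.09)):
        for im,l in((D[n],'old'),(a,'new')):
            h=cv2.cvtColor(im['pixels'],cv2.COLOR_RGB2HSV).astype(int);im['hsv']=[h[...,i] for i in range(3)];q=masks(im)[k].astype(np.uint8)
            nn,ll,st,ce=cv2.connectedComponentsWithStats(q);print(n,k,l,[tuple(ce[i].round(1))+(int(st[i,4]),) for i in range(1,nn) if st[i,4]>80])
E
```

```text
t 34.3 pos [704.   85.9 249.8] yang 59.3 tilt [ 0.    -0.001 -1.   ] grip 80.0 0.0 q7 0.94
red px [312. 137.] 915 bbox [295 120  34  34] xy 642.2 123.1 size 25.3 25.0 ang -30.6
red px [132. 242.] 3424 bbox [ 99 188  77 113] xy 641.7 -57.9 size 108.3 37.9 ang -10.4
red px [ 14. 257.] 650 bbox [  0 243  30  29] xy 570.2 -196.3 size 53.2 26.5 ang 76.1
yellow px [453.  34.] 592 bbox [407   0  79  58] xy 596.9 317.6 size 83.5 46.9 ang 14.2
yellow px [315. 142.] 397 bbox [293 118  41  42] xy 644.0 123.5 size 41.7 40.2 ang -30.6
yellow px [156. 224.] 1065 bbox [107 172  84 124] xy 637.7 -74.4 size 156.6 45.1 ang 5.7
green px [224. 219.] 717 bbox [195 183  69  86] xy 677.8 1.4 size 112.4 10.6 ang 5.6
t 34.35 pos [703.1  87.3 249.7] yang 59.4 tilt [-0.001 -0.001 -1.   ] grip 79.6 0.0 q7 0.94
captop px [316. 138.] 514 bbox [306 123  22  32] xy 644.3 127.6 size 24.0 15.3 ang -26.8
captop px [143. 274.] 360 bbox [116 255  49  45] xy 663.5 -66.2 size 53.1 24.9 ang -7.6
scene blue old [(np.float64(312.9), np.float64(226.0), 297)]
scene blue new [(np.float64(313.1), np.float64(226.0), 297)]
scene g
[... 796 characters left out ...]
0), 463)]
side green old [(np.float64(239.0), np.float64(254.9), 209)]
side green new [(np.float64(247.9), np.float64(255.3), 127)]
side red old [(np.float64(358.3), np.float64(160.2), 115), (np.float64(284.8), np.float64(179.5), 152), (np.float64(310.5), np.float64(179.6), 151), (np.float64(345.4), np.float64(202.0), 183), (np.float64(452.1), np.float64(242.7), 122), (np.float64(322.1), np.float64(286.7), 1136)]
side red new [(np.float64(358.3), np.float64(160.2), 115), (np.float64(284.8), np.float64(179.7), 160), (np.float64(310.4), np.float64(179.8), 154), (np.float64(264.8), np.float64(217.9), 896), (np.float64(452.4), np.float64(242.9), 128), (np.float64(225.3), np.float64(259.1), 286)]
```

All four are home, and the pen, box and spare sticks show no shift. I hand the job in.

```bash
python3 -c "
from workcell import manip
print(manip.finish_job())"
```

```text
the job is handed in; nothing more can be done
None
```

The stapler, marker, stamp and glue stick are each seated in their own tray, the green pen and blue box show no movement in the camera checks, and the job is handed in at about 34 s of the 99 s allowed; the hand-in returned no verdict.

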